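Grade a wooden dowel in the taper gauge and sort it

TASK

Grade the wooden dowel that stands on the round cork mat: stand it upright in the wide mouth of the taper gauge and slide it along the slot, pushing the brass slide ahead of it, until it wedges between the two bars, without forcing it. See in which of the three zones marked off by the two long lines the dowel's centre has stopped, then stand the dowel upright in the matching bay of the wooden tray: narrow-end zone, narrow bay; middle zone, middle bay; mouth-end zone, wide bay. Leave the brass slide where the dowel pushed it, and leave the other two dowels standing where they are; disturb nothing else.

Things in the scene. Friction and masses are not known exactly. Their poses are not given: they have to be found in the camera images.
- mat: thin round cork mat lying flat on the worktop right of the gauge, 90 mm across, 1 mm thick, it stays put; origin at its centre. The dowel to be graded stands near its middle.
- dowel_a: plain turned wooden dowel length, solid upright cylinder 95 mm tall, 25, 30 or 35 mm in diameter (one of each; the names do not follow the sizes: gauge it), 25 to 80 g. Origin: centre of its lower end; z is its axis, up. It stands either on the round cork mat or on the worktop behind the gauge.
- dowel_b: plain turned wooden dowel length, solid upright cylinder 95 mm tall, 25, 30 or 35 mm in diameter (one of each; the names do not follow the sizes: gauge it), 25 to 80 g. Origin: centre of its lower end; z is its axis, up. It stands either on the round cork mat or on the worktop behind the gauge.
- dowel_c: plain turned wooden dowel length, solid upright cylinder 95 mm tall, 25, 30 or 35 mm in diameter (one of each; the names do not follow the sizes: gauge it), 25 to 80 g. Origin: centre of its lower end; z is its axis, up. It stands either on the round cork mat or on the worktop behind the gauge.
- gauge: taper gauge fixed to the worktop: dark steel plate 170 x 104 x 8 mm with two lighter steel bars (114 mm long, 20 wide, tops 30 mm above the worktop) that leave a slot, open above and at both ends, narrowing evenly about its centre line from 50 mm at the mouth (x = -75 mm) to 22 mm at the narrow end (x = +37 mm). Origin: centre of its underside; x along the slot from mouth to narrow end, z up. Slot floor at z = 8 mm.
- line_mouth_end (a point): where the first long line (dark on the bars, pale on the floor), between mouth-end and middle zone, crosses the slot's centre line on its floor (gauge x = -6 mm). A wedged 35 mm dowel has its axis 10 mm short of it, a 30 mm one 10 mm beyond it.
- line_narrow_end (a point): the same for the second long line, between middle and narrow-end zone (gauge x = +14 mm). A wedged 25 mm dowel has its axis 10 mm beyond it. A dowel held off the centre line rubs on one bar first and seems to stop too early: it must touch both. The bars are rigid; About 10 N of push wedge it; over 30 N is forcing it.
- gauge_mouth (a point): point on the slot's floor, on its centre line at the mouth (50 mm wide); axes as the gauge's
- gauge_narrow (a point): point on the slot's floor, on its centre line at the narrow end (22 mm wide); axes as the gauge's
- index (a joint): brass drag slide on the slot floor, 28 x 16 x 12 mm with a small knob (top 30 mm above the worktop), that keeps showing how far a dowel came. Moves along the gauge's x with about 1 N of friction. Value: metres; at 0 its mouth-side face is at gauge x = -35 mm, range to 0.08, starts at 0 to 0.014. A wedged dowel has pushed it to about 0.036 (35 mm), 0.054 (30 mm) or 0.072 (25 mm).
- index_face (a point): centre of the brass slide's mouth-side face, which the dowel pushes, 14 mm above the worktop
- tray: open wooden tray fixed on the worktop, 208 x 72 mm outside, walls 4 mm thick and 28 mm high, floor 5 mm thick, with three bays side by side along its x, each 64 mm long in y. Origin: centre of its underside; z up.
- bay_narrow (a point): centre of the floor of the narrow bay (50 mm wide along the tray's x, at its -x end), 5 mm above the worktop; axes as the tray's
- bay_middle (a point): centre of the floor of the middle bay (64 mm wide), 5 mm above the worktop
- bay_wide (a point): centre of the floor of the wide bay (78 mm wide, at the tray's +x end), 5 mm above the worktop
- marker: capped marker pen, 17 x 135 x 16 mm, lying on the worktop between the robot and the gauge: a bystander
- weight_20g: white metal calibration weight, 22 mm across, 32 mm tall, standing left of the tray: a bystander
- timer: white kitchen timer with three buttons, 62 x 68 x 18 mm, lying behind and left of the tray: a bystander

How it is judged:
By the outcome, as a careful person would: the job done as asked, in the order asked, and still so for the second after the job is handed in, with the robot touching nothing.
It also fails if it takes over 45 s, if anything falls off the work surface, if the arm or the gripper's body presses on something with over 40 N, if the wrist force passes 120 N, or if a joint passes its speed limit or range.

ROBOT

A 6-joint arm with a two-finger parallel gripper is mounted at the origin on a cart in front of the work surface, level with it; the furniture and walls round the work are solid. World frame = base frame: x ahead of the robot, y to its left, z up, the work surface at z = 0. Lengths are in m, angles in rad, forces in N, time in s.
With the tool pointing down it reaches from about 0.3 to 0.875 m from the base axis. Payload 6.4 kg.
Tool frame: the origin (TCP) lies midway between the tips of the shut fingers; the grasp point (between the pads) lies 19 mm behind it (robot.grip_point_offset is the distance from the TCP to the grasp point, in m); z points along the fingers, y is the direction in which the jaws open and shut (so a half turn about z gives the same grasp; the last joint's range is limited). The gripper opens to 85 mm and grips with 20 to 120 N. Pads are 22 mm wide; open, the fingers measure 114 mm over their backs; the gripper's body (76 mm by 85 mm) begins 54 mm behind the grasp point. The pads swing forward as they close: fully open they stand 13 mm farther back than shut.
Start: joints at [1.002, 0.181, 1.607, -0, 1.354, -0.206], TCP at [0.204, 0.538, 0.231] pointing down, gripper open.
Joint ranges: [-2.99, 2.99], [-0.89, 2.07], [0.3, 2.58], [-1.14, 4.28], [0, 2.63], [-3.12, 3.12]. Speed limits (rad/s): [2.57, 2.57, 3.01, 3.14, 3.14, 3.14].

INTERFACE

Orientations are given as a 3x3 rotation matrix whose columns are the frame's x, y, z axes.
In Python, from plant import robot gives the robot as it stands. The module is installed in compiled form; this text tells all that it offers.
- The arm moves only by the tool drive_tool, never from a script. Its argument "plan" is a list that holds one entry, the list of rows, each a list of 5 numbers: the shift along the tool's x, y, z in mm, then the turn about the tool's z in degrees, then the finger opening in mm, from 0 to 85.4. A call has 1 to 12 rows; each row shifts and turns the commanded pose from where the row before left it, along the tool's axes as they then stand; what a row does not reach is not made up. A row lasts 1/8 s, in which the tool goes at most 62.5 mm and 10.7 degrees, less where a joint would pass 70% of its speed; a pose out of reach is approached as far as the arm can. A call with a gripper value outside its range is refused whole. The fingers move at their own pace and stop on an object; "newtons" is the grip in N (left out, the last holds). Time passes only in rows, so rows that do not move let the fingers close. It gives the time, the measured TCP pose, the force and the opening at its end, in the units of the state.
- robot.read_state(): the state, without advancing time (a new reading comes with each control period).
- robot.capture(name): name is "scene" or "top"; returns a dict with "color" (400x640x3 uint8, blue, green, red), "mtx" (3x3 intrinsics, pixels), "extrinsics" (4x4, takes a point from world to camera coordinates). Camera axes: x right, y up, looking along -z (the intrinsics and any distortion apply to the point x, -y, -z); pixel columns grow to the right and rows downward; lengths in m; the calibration is good to about 2 mm. A picture is of the moment at which its call begins. There is no depth.
- robot.sign_off(): hands the job in, once; it reports no verdict.
The state is a dict: "time": time; "q": joint angles; "joint_velocities": joint speeds; "joint_torque": joint torques, N m; "eef_pos": TCP position; "eef_rot": TCP orientation; "force": force on the tool from outside, world axes, zero at the start; "ft_torque": the same for the moment, N m; "gripper_width": finger opening in m.
Only numpy, scipy, OpenCV 4.12 (cv2) and the standard library are available. Lean on these libraries where they do the work, as an engineer would, in place of code of your own. Each camera call takes 0.05 s, during which the arm holds its last target. There are 200 camera calls.

## Working session

There is one attempt and no reset: what is moved stays moved. The work goes in short steps, Python scripts to look and compute and a tool call to move; the robot and the scene stay as the last step left them, time stands still between calls to the robot, and variables do not carry over. Pictures are saved under pics/ and viewed, on a budget of 10 in all, crops included, one or two more only if the job needs it, and the job is handed in when it is done.

Besides the shell and the picture viewer there is one more tool, called after "Call:" as name([rows], argument=value, ...), one row to a line, values as JSON. drive_tool: Moves the arm, as the interface text tells. Its arguments: {"type":"object","properties":{"plan":{"type":"array"},"newtons":{"type":"number"}},"required":["plan"]}

```bash
mkdir -p pics
cat > h.py <<'E'
import numpy as np, cv2
from plant import robot
def cap(n,f=None):
    d=robot.capture(n)
    if f: cv2.imwrite('pics/'+f,d['color'])
    return d
def ray(d,u,v):
    E=np.array(d['extrinsics']);K=np.array(d['mtx'])
    p=np.linalg.inv(K)@[u,v,1]; c=np.array([p[0],-p[1],-p[2]])
    R=E[:3,:3];return -R.T@E[:3,3], R.T@c
def onz(d,u,v,z):
    o,r=ray(d,u,v); return o+r*(z-o[2])/r[2]
def proj(d,P):
    E=np.array(d['extrinsics']);K=np.array(d['mtx'])
    c=E[:3,:3]@np.array(P)+E[:3,3]; p=K@[c[0],-c[1],-c[2]]; return p[:2]/p[2]
E
python3 - <<'E'
from h import *
for n in('top','scene'):
    d=cap(n,n+'0.png'); print(n,d['mtx'],[k for k in d]); o,r=ray(d,320,200); print(o,onz(d,320,200,0))
s=robot.read_state(); print(s)
E
```

```text
top [[373.25023634   0.         324.48703532]
 [  0.         373.25023634 196.36709652]
 [  0.           0.           1.        ]] ['color', 'mtx', 'extrinsics']
[0.46276774 0.05681196 0.95409649] [0.56045809 0.09553106 0.        ]
scene [[423.29695159   0.         318.25568556]
 [  0.         423.29695159 192.05144183]
 [  0.           0.           1.        ]] ['color', 'mtx', 'extrinsics']
[-0.10530927 -0.50677017  0.72420884] [0.56288245 0.07650307 0.        ]
{'time': 0.1, 'q': array([ 1.00169905e+00,  1.81493912e-01,  1.60789278e+00, -1.90752490e-05,
        1.35377903e+00, -2.06288386e-01]), 'joint_velocities': array([ 0.00221974, -0.00224074, -0.00266063,  0.00047314, -0.00130161,
        0.00083249]), 'joint_torque': array([ 1.50928868e-04, -4.45878339e+01, -3.52240920e+01, -2.60384259e-04,
        4.12705878e-03,  1.87330693e-05]), 'eef_pos': array([0.20378425, 0.53715821, 0.23046632]), 'eef_rot': array([[-9.34904971e-01,  3.54897173e-01, -8.31986231e-04],
       [ 3.54898018e-01,  9.34904067e-01, -1.33516510e-03],
       [ 3.03980993e-04, -1.54352275e-03, -9.99998763e-01]]), 'force': array([-0.34958342, -0.37990513, -0.28899209]), 'ft_torque': array([-0.01187645, -0.02744876, -0.03968199]), 'gripper_width': 0.08568549690306436}
```

View pics/top0.png

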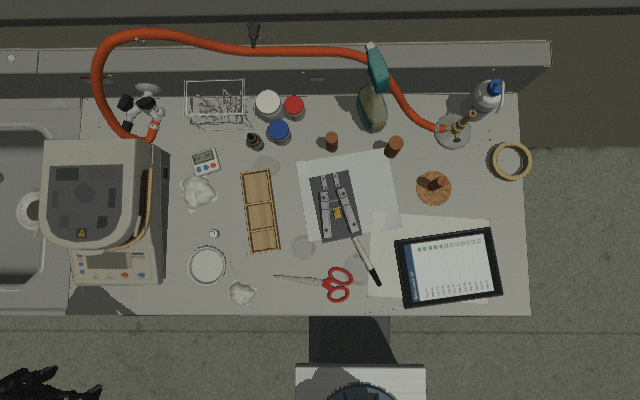

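View pics/scene0.png

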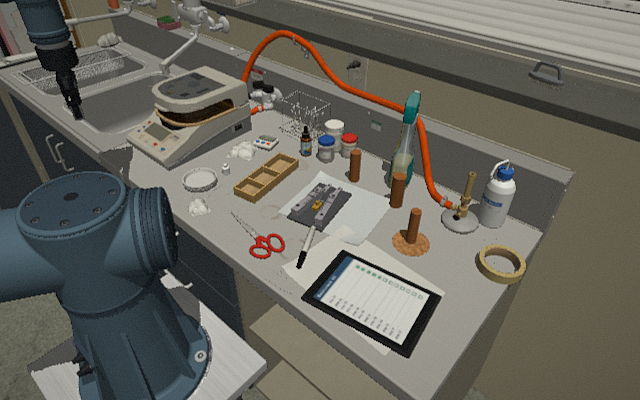

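The top view shows the mat and dowel at about (434,187), the gauge at (337,205), the tray at (261,211) and the other dowels at (331,142) and (394,147). Next I'll zoom in on the gauge, the tray and the mat.

Run:
```python
from h import *
a=cv2.imread('pics/top0.png')[160:260,235:385]; b=cv2.imread('pics/top0.png')[160:220,400:490]
A=cv2.resize(a,None,fx=5,fy=5,interpolation=cv2.INTER_CUBIC)
cv2.imwrite('pics/z1.png',A)
s=cv2.imread('pics/scene0.png')[140:265,225:435]
cv2.imwrite('pics/z2.png',cv2.resize(s,None,fx=3.8,fy=3.8,interpolation=cv2.INTER_CUBIC))
```

```text
(no output)
```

View pics/z1.png

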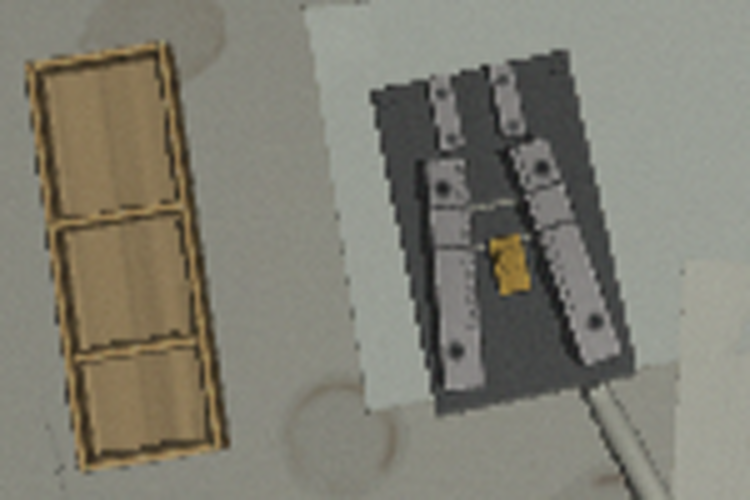

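View pics/z2.png

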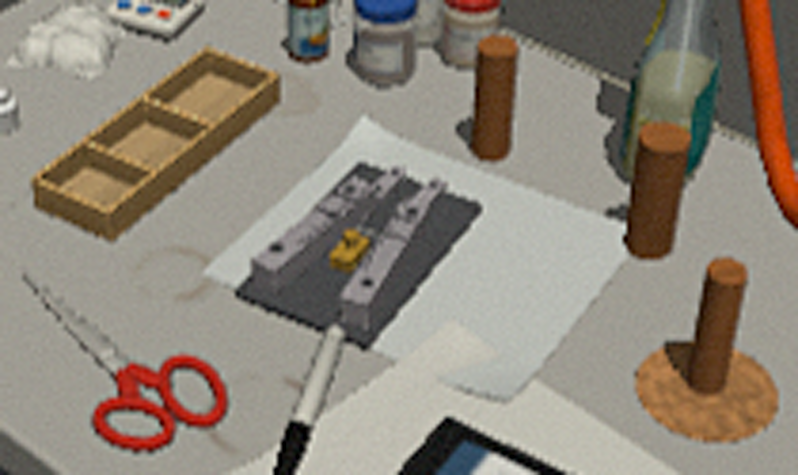

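Run:
```python
from h import *
T=cap('top');S=cap('scene')
def rect(c,z,L,W,name):
    P=[onz(T,235+u/5-0.4,160+v/5-0.4,z) for u,v in c]
    P=np.array(P);ctr=P.mean(0)
    ax=(P[0]+P[1]-P[2]-P[3]);ax/=np.linalg.norm(ax)
    print(name,ctr.round(4),'yaw',np.degrees(np.arctan2(ax[1],ax[0])).round(2),'sides',[round(float(np.linalg.norm(P[i]-P[(i+1)%4])),4) for i in range(4)])
    return ctr,ax
rect([(372,90),(568,52),(633,370),(438,412)],.008,.17,.104,'gauge')
rect([(25,62),(167,42),(228,447),(85,470)],.028,.208,.072,'tray')
# brown dowels
for n,d in(('top',T),('scene',S)):
    h=cv2.cvtColor(d['color'],cv2.COLOR_BGR2HSV)
    m=cv2.inRange(h,(3,90,40),(14,230,190))
    k,l,st,c=cv2.connectedComponentsWithStats(m)
    for i in range(1,k):
        if st[i,4]>60: print(n,st[i],c[i].round(1))
    if n=='top':cr=d['color'][120:220,310:470];
    else: cr=d['color'][140:265,335:435]
    cv2.imwrite(f'pics/c_{n}.png',cv2.resize(cr,None,fx=4.6,fy=4.6,interpolation=cv2.INTER_NEAREST))
a=cv2.imread('pics/c_top.png');b=cv2.imread('pics/c_scene.png')
b=cv2.resize(b,(int(b.shape[1]*.0+340),430)) if 0 else b
cv2.imwrite('pics/c_top.png',a)
```

```text
gauge [0.5454 0.0569 0.008 ] yaw 11.12 sides [0.1025, 0.1655, 0.1004, 0.1677]
tray [0.5332 0.2452 0.028 ] yaw 9.35 sides [0.0728, 0.2058, 0.0716, 0.2074]
top [  80   27  287  117 4185] [189.7  61.2]
top [389  72  46  60 584] [408.1 106.1]
top [284  95  20  20 156] [293.4 104.9]
top [326 132  12  20 165] [331.6 140. ]
top [384 136  20  22 229] [394.1 145.1]
top [418 175  30  20 167] [436.7 183.2]
scene [107   0  12   9  89] [112.9   3.7]
scene [248  29 157  80 280] [312.8  61.5]
scene [417 120  13  39  85] [423.8 136. ]
scene [341 132  17  11  61] [349.3 136.4]
scene [349 149  12  33 255] [354.8 164.7]
scene [390 172  17  36 356] [397.5 188.8]
scene [392 208  38  48 479] [413.  232.8]
```

View pics/c_top.png

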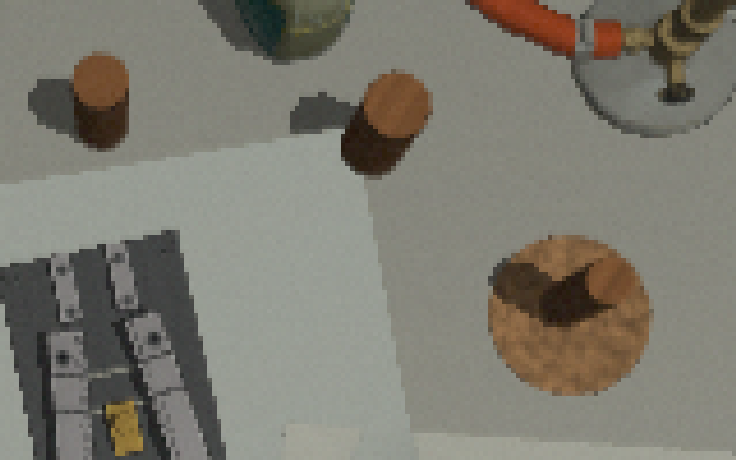

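Target dowel top: crop (611,281), about 52 px across in the crop, or roughly 26 mm. The other two look like roughly 28–30 and 35 mm. I'll triangulate it.

```bash
cat >> h.py <<'E'
def tri(a,b):
    (o,r),(p,s)=a,b; r=r/np.linalg.norm(r);s=s/np.linalg.norm(s)
    t=np.linalg.lstsq(np.c_[r,-s],p-o,rcond=None)[0]
    return (o+r*t[0]+p+s*t[1])/2, np.linalg.norm(o+r*t[0]-p-s*t[1])
def totool(s,dw): return np.round(np.array(s['eef_rot']).T@np.array(dw)*1000,1)
E
python3 - <<'E'
from h import *
T=cap('top');S=cap('scene');s=robot.read_state()
u=(442.4,180.7);v=(225+726/3.8-.4,140+273/3.8-.4)
print('tri',tri(ray(T,*u),ray(S,*v)),onz(T,*u,.096),onz(S,*v,.096))
# base in scene & top: mat centre
print('mat',onz(T,310+569/4.6-.4,120+316/4.6-.4,.001))
print('base top',onz(T,310+566/4.6-.4,120+303/4.6-.4,.001),onz(S,225+710/3.8,140+384/3.8,.001))
# gauge corners in scene (z2): top(362,163) right(483,207) bottom(372,348) left(235,292)
P=np.array([onz(S,225+a/3.8-.4,140+b/3.8-.4,.008) for a,b in[(362,163),(483,207),(372,348),(235,292)]])
print('gauge scene',P.mean(0),[np.linalg.norm(P[i]-P[(i+1)%4]).round(4) for i in range(4)])
P=np.array([onz(S,225+a/3.8-.4,140+b/3.8-.4,.028) for a,b in[(208,48),(279,76),(108,218),(35,183)]])
print('tray scene',P.mean(0),[np.linalg.norm(P[i]-P[(i+1)%4]).round(4) for i in range(4)])
# bar inner edges at top z=.03: z1 near end & far end
q=lambda a,b,z=.03:onz(T,235+a/5-.4,160+b/5-.4,z)
g=np.radians(11.1);X=np.array([np.cos(g),np.sin(g)]);Y=np.array([-X[1],X[0]])
for n,a,b in(('Lnear',483,386),('Rnear',585,362),('Lfar',464,158),('Rfar',510,150)):
    p=q(a,b)[:2]; print(n,p.round(4),'along',((p-[.5454,.0569])@X).round(4),'lat',((p-[.5454,.0569])@Y).round(4))
for n,a,b in(('line_m',480,245),('line_n',495,205)):
    print(n,((q(a,b,.008)[:2]-[.5454,.0569])@X).round(4))
E
```

```text
tri (array([ 0.59253509, -0.18985253,  0.09401192]), np.float64(0.003471397811966446)) [ 0.59337071 -0.19070212  0.096     ] [ 0.588698   -0.18985077  0.096     ]
mat [ 0.58840935 -0.19428398  0.001     ]
base top [ 0.59571059 -0.19289314  0.001     ] [ 0.59256991 -0.19290897  0.001     ]
gauge scene [0.54092944 0.05503499 0.008     ] [np.float64(0.101), np.float64(0.1674), np.float64(0.1063), np.float64(0.1682)]
tray scene [0.52783784 0.24434076 0.028     ] [np.float64(0.0702), np.float64(0.2085), np.float64(0.0688), np.float64(0.208)]
Lnear [0.4662 0.067 ] along -0.0758 lat 0.0251
Rnear [0.4777 0.0167] along -0.0742 lat -0.0264
Lfar [0.5793 0.0758] along 0.0369 lat 0.012
Rfar [0.5832 0.0528] along 0.0363 lat -0.0113
line_m -0.0056
line_n 0.0129
```

Call:
drive_tool([
  [[0, 0, 0, 9.7, 85], [0, 0, 0, 9.7, 85], [0, 0, 0, 9.7, 85], [0, 0, 0, 9.7, 85], [0, 0, 0, 9.7, 85], [0, 0, 0, 9.7, 85], [0, 0, 0, 0, 85]],
], newtons=50)

```text
time: 1.18
eef_pos: [0.204, 0.5376, 0.2312]
eef_rot: [[-0.193, 0.981, -0.0], [0.981, 0.193, -0.0], [-0.0, -0.0, -1.0]]
force: [0.1, 0.2, 0.1]
gripper_width: 0.085
```

Run:
```python
from h import *
s=robot.read_state(); y=s['eef_rot'][:,1]; print(s['eef_pos'],np.degrees(np.arctan2(y[1],y[0])),s['q'])
print(totool(s,np.array([.5915,-.191,.231])-s['eef_pos']))
```

```text
[0.20403067 0.5375506  0.23122436] 11.099798242195703 [1.00169052e+00 1.80842085e-01 1.60708350e+00 8.77863670e-06
 1.35380134e+00 8.07960603e-01]
[-7.895e+02  2.400e+02  3.000e-01]
```

Call:
drive_tool([
  [[-53, 16, 0, 0, 85], [-53, 16, 0, 0, 85], [-53, 16, 0, 0, 85], [-53, 16, 0, 0, 85], [-53, 16, 0, 0, 85], [-53, 16, 0, 0, 85], [-53, 16, 0, 0, 85], [-53, 16, 0, 0, 85], [-53, 16, 0, 0, 85], [-53, 16, 0, 0, 85], [-53, 16, 0, 0, 85], [-53, 16, 0, 0, 85]],
])

```text
time: 2.68
eef_pos: [0.5147, -0.0518, 0.2315]
eef_rot: [[-0.195, 0.981, 0.001], [0.981, 0.195, 0.0], [-0.0, 0.001, -1.0]]
force: [-0.4, 0.2, -1.3]
gripper_width: 0.0851
```

Call:
drive_tool([
  [[-51, 16, 0, 0, 85], [-51, 16, 0, 0, 85], [-51, 16, 0, 0, 85], [0, 0, 0, 0, 85], [0, 0, 0, 0, 85]],
])

```text
time: 3.3
eef_pos: [0.5899, -0.1906, 0.2308]
eef_rot: [[-0.193, 0.981, -0.001], [0.981, 0.193, 0.001], [0.001, -0.001, -1.0]]
force: [-1.2, 0.3, -0.2]
gripper_width: 0.085
```

Run:
```python
from h import *
s=robot.read_state(); y=s['eef_rot'][:,1]; print(s['eef_pos'],np.degrees(np.arctan2(y[1],y[0])),s['q'])
print(totool(s,np.array([.5915,-.191,.042])-s['eef_pos']))
a=cap('scene')['color'][90:265,320:520]
cv2.imwrite('pics/g1.png',cv2.resize(a,None,fx=3,fy=3))
```

```text
[ 0.58990908 -0.19062181  0.23075751] 11.115542999969236 [-5.03921237e-01  2.80612344e-01  1.48770603e+00  3.79067374e-04
  1.37468282e+00 -6.97997687e-01]
[ -0.9   1.6 188.8]
```

View pics/g1.png

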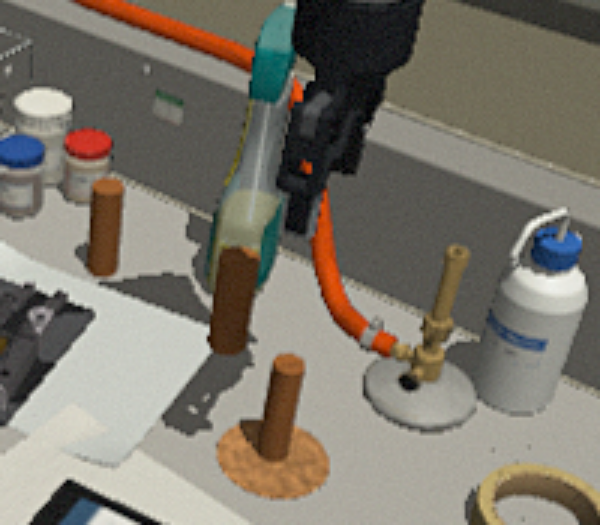

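The picture shows the gripper above the dowel (top at crop (288,362)) with both paths clear. I'll go down and grip.

Call:
drive_tool([
  [[-1, 1.6, 40, 0, 85], [0, 0, 40, 0, 85], [0, 0, 40, 0, 85], [0, 0, 40, 0, 85], [0, 0, 20, 0, 85], [0, 0, 9, 0, 85], [0, 0, 0, 0, 85]],
], newtons=40)

```text
time: 4.22
eef_pos: [0.5925, -0.1916, 0.043]
eef_rot: [[-0.192, 0.981, 0.001], [0.981, 0.192, -0.0], [-0.0, 0.001, -1.0]]
force: [-0.5, -0.2, -0.4]
gripper_width: 0.0851
```

Call:
drive_tool([
  [[0, 0, 0, 0, 15], [0, 0, 0, 0, 15], [0, 0, 0, 0, 15], [0, 0, 0, 0, 15], [0, 0, 0, 0, 15], [0, 0, 0, 0, 15], [0, 0, 0, 0, 15], [0, 0, 0, 0, 15]],
], newtons=40)

```text
time: 5.22
eef_pos: [0.5923, -0.1918, 0.0426]
eef_rot: [[-0.191, 0.982, 0.0], [0.982, 0.191, -0.0], [-0.0, 0.0, -1.0]]
force: [-0.6, 0.6, 4.9]
gripper_width: 0.0245
```

The opening of 24.5 mm points to the 25 mm dowel. Next: lift it and carry it over the mouth.

Call:
drive_tool([
  [[0, 0, -10, 0, 15], [0, 0, -30, 0, 15], [0, 0, -40, 0, 15], [42, -10, 0, 0, 15], [42, -10, 0, 0, 15], [42, -10, 0, 0, 15], [42, -10, 0, 0, 15], [42, -10, 0, 0, 15], [43, -9, 0, 0, 15], [0, 0, 0, 0, 15], [0, 0, 0, 0, 15]],
])

```text
time: 6.6
eef_pos: [0.4863, 0.0452, 0.1227]
eef_rot: [[-0.192, 0.981, 0.001], [0.981, 0.192, -0.0], [-0.001, 0.001, -1.0]]
force: [0.3, 0.0, -0.4]
gripper_width: 0.0241
```

Run:
```python
from h import *
s=robot.read_state(); print(s['eef_pos'],s['force'],s['gripper_width'])
T=cap('top');S=cap('scene')
g=np.radians(11.1);X=np.array([np.cos(g),np.sin(g)]);Y=np.array([-X[1],X[0]])
d=s['eef_pos'][:2]-[.543,.056];print('gauge frame',d@X,d@Y)
a=cv2.resize(T['color'][170:260,290:390],None,fx=4,fy=4);b=cv2.resize(S['color'][140:240,260:360],None,fx=3.6,fy=3.6)
b=cv2.copyMakeBorder(b,0,max(0,a.shape[0]-b.shape[0]),0,0,0);a=cv2.copyMakeBorder(a,0,b.shape[0]-a.shape[0],0,0,0)
cv2.imwrite('pics/g2.png',np.hstack([a,b]))
```

```text
[0.48629882 0.04516653 0.12266621] [ 0.27433139  0.02088975 -0.38771516] 0.02407821246784427
gauge frame -0.057726129116369256 0.0002854172546883915
```

View pics/g2.png

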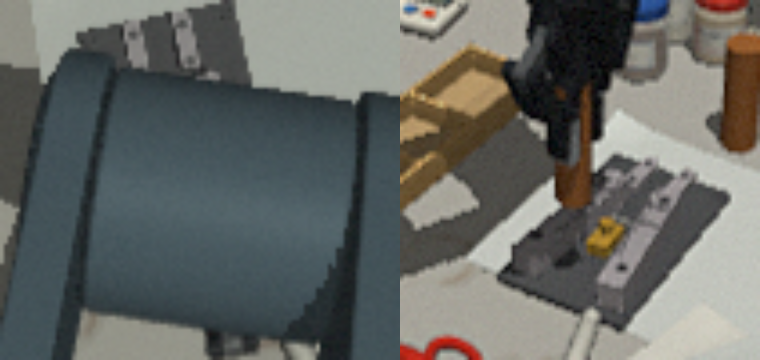

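Run:
```python
from h import *
S=cap('scene')
g=np.radians(11.1);X=np.array([np.cos(g),np.sin(g)]);Y=np.array([-X[1],X[0]])
p=onz(S,260+(573-400)/3.6-.4,140+199/3.6-.4,.081);print(p,(p[:2]-[.543,.056])@X,(p[:2]-[.543,.056])@Y)
```

```text
[0.48284747 0.04673409 0.081     ] -0.060811126909394525 0.0024881168332680816
```

Call:
drive_tool([
  [[-2, 0, 25, 0, 15], [0, 0, 25, 0, 15], [0, 0, 14, 0, 15], [0, 0, 5, 0, 15], [0, 0, 2.5, 0, 15], [0, 0, 0, 0, 15]],
])

```text
time: 7.5
eef_pos: [0.4868, 0.0433, 0.0513]
eef_rot: [[-0.191, 0.982, 0.001], [0.982, 0.191, -0.0], [-0.0, 0.001, -1.0]]
force: [0.7, 0.1, -0.2]
gripper_width: 0.024
```

Run:
```python
from h import *
s=robot.read_state();print(s['force'],s['eef_pos'])
S=cap('scene')
b=cv2.resize(S['color'][140:240,255:375],None,fx=5,fy=5,interpolation=cv2.INTER_CUBIC)
cv2.imwrite('pics/g3.png',b)
```

```text
[ 0.73590131  0.09064549 -0.18562976] [0.48679051 0.04327539 0.05132359]
```

View pics/g3.png

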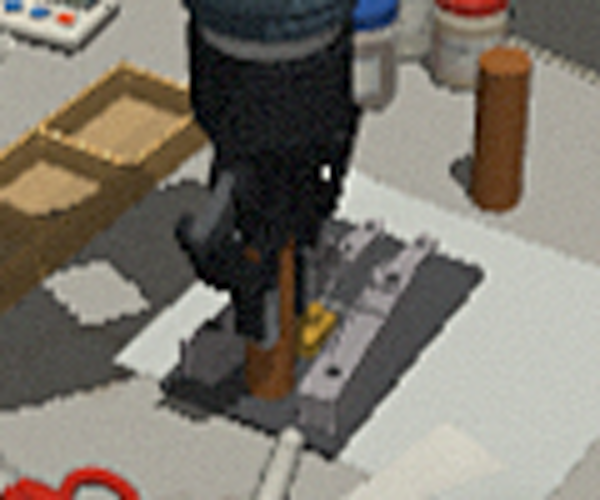

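The dowel stands between the bars in the mouth, with its foot at crop (270,385) and the brass slide ahead at (317,328). I'll lower it by 1 mm and slide it.

Call:
drive_tool([
  [[0, 0, 1, 0, 15], [0, 8, 0, 0, 15], [0, 12, 0, 0, 15], [0, 12, 0, 0, 15], [0, 10, 0, 0, 15], [0, 6, 0, 0, 15], [0, 0, 0, 0, 15]],
])

```text
time: 8.43
eef_pos: [0.5334, 0.0527, 0.0506]
eef_rot: [[-0.192, 0.981, -0.001], [0.981, 0.192, -0.0], [-0.0, -0.001, -1.0]]
force: [-3.6, -1.5, 7.2]
gripper_width: 0.0242
```

Call:
drive_tool([
  [[0, 0, -0.6, 0, 15], [0, 5, 0, 0, 15], [0, 5, 0, 0, 15], [0, 4, 0, 0, 15], [0, 0, 0, 0, 15]],
])

```text
time: 9.05
eef_pos: [0.5473, 0.0554, 0.0506]
eef_rot: [[-0.191, 0.982, -0.0], [0.982, 0.191, 0.0], [0.0, 0.0, -1.0]]
force: [-2.1, 0.0, 3.5]
gripper_width: 0.024
```

Call:
drive_tool([
  [[0, 4, 0, 0, 15], [0, 4, 0, 0, 15], [0, 0, 0, 0, 15]],
])

```text
time: 9.43
eef_pos: [0.555, 0.0568, 0.0506]
eef_rot: [[-0.191, 0.982, -0.0], [0.982, 0.191, -0.0], [-0.0, -0.0, -1.0]]
force: [-1.8, -0.1, 4.7]
gripper_width: 0.0237
```

Call:
drive_tool([
  [[0, 2, 0, 0, 15], [0, 2, 0, 0, 15], [0, 0, 0, 0, 15]],
])

```text
time: 9.8
eef_pos: [0.5583, 0.0575, 0.0506]
eef_rot: [[-0.191, 0.982, -0.001], [0.982, 0.191, -0.0], [0.0, -0.001, -1.0]]
force: [-5.5, -0.3, 7.2]
gripper_width: 0.0239
```

Call:
drive_tool([
  [[0, 1, -0.3, 0, 15], [0, 0, 0, 0, 15]],
])

```text
time: 10.05
eef_pos: [0.5596, 0.0577, 0.0506]
eef_rot: [[-0.191, 0.982, -0.0], [0.982, 0.191, -0.0], [0.0, -0.0, -1.0]]
force: [-3.4, -0.6, 2.8]
gripper_width: 0.0239
```

Call:
drive_tool([
  [[0, 1, 0, 0, 15], [0, 0, 0, 0, 15]],
])

```text
time: 10.3
eef_pos: [0.5609, 0.058, 0.0506]
eef_rot: [[-0.191, 0.982, 0.0], [0.982, 0.191, 0.0], [0.0, 0.0, -1.0]]
force: [-3.0, -0.0, 3.0]
gripper_width: 0.0239
```

Still only floor friction and slide drag, so I'll keep going.

Call:
drive_tool([
  [[0, 1.5, 0, 0, 15], [0, 1.5, 0, 0, 15], [0, 0, 0, 0, 15]],
])

```text
time: 10.68
eef_pos: [0.5637, 0.0586, 0.0506]
eef_rot: [[-0.191, 0.982, -0.001], [0.982, 0.191, 0.0], [0.0, -0.001, -1.0]]
force: [-5.1, 0.5, 4.3]
gripper_width: 0.024
```

Call:
drive_tool([
  [[0, 1, 0, 0, 15], [0, 0, 0, 0, 15]],
])

```text
time: 10.92
eef_pos: [0.5643, 0.0588, 0.0506]
eef_rot: [[-0.191, 0.982, -0.001], [0.982, 0.191, 0.0], [0.0, -0.001, -1.0]]
force: [-5.7, 0.1, 5.8]
gripper_width: 0.0241
```

Call:
drive_tool([
  [[0, 1, 0, 0, 15], [0, 0, 0, 0, 15]],
])

```text
time: 11.18
eef_pos: [0.5652, 0.059, 0.0506]
eef_rot: [[-0.191, 0.982, -0.001], [0.982, 0.191, 0.0], [0.0, -0.001, -1.0]]
force: [-5.9, 0.1, 5.0]
gripper_width: 0.0241
```

Call:
drive_tool([
  [[0, 1, 0, 0, 15], [0, 0, 0, 0, 15]],
])

```text
time: 11.42
eef_pos: [0.566, 0.0592, 0.0506]
eef_rot: [[-0.191, 0.982, -0.002], [0.982, 0.191, 0.0], [0.001, -0.002, -1.0]]
force: [-7.0, -0.2, 6.5]
gripper_width: 0.0242
```

Call:
drive_tool([
  [[0, 1, 0, 0, 15], [0, 0, 0, 0, 15]],
])

```text
time: 11.68
eef_pos: [0.5668, 0.0595, 0.0506]
eef_rot: [[-0.191, 0.982, -0.002], [0.982, 0.191, 0.0], [0.001, -0.002, -1.0]]
force: [-8.4, 0.6, 7.7]
gripper_width: 0.0242
```

Call:
drive_tool([
  [[0.7, 0, -0.2, 0, 15], [0, 1, 0, 0, 15], [0, 0, 0, 0, 15]],
])

```text
time: 12.05
eef_pos: [0.5687, 0.0603, 0.0506]
eef_rot: [[-0.191, 0.982, 0.0], [0.982, 0.191, 0.0], [0.0, 0.0, -1.0]]
force: [-1.0, 0.2, -0.7]
gripper_width: 0.024
```

Run:
```python
from h import *
S=cap('scene')
cv2.imwrite('pics/g4.png',cv2.resize(S['color'][140:240,265:365],None,fx=6,fy=6,interpolation=cv2.INTER_CUBIC))
```

```text
(no output)
```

View pics/g4.png

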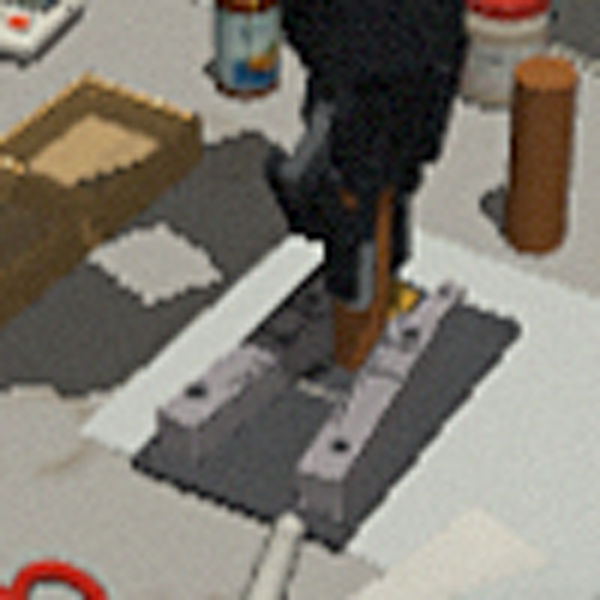

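After the sideways nudge the push dropped to 1 N, so the dowel had been rubbing on one bar. The view shows its foot at crop (355,360), upright, with the slide ahead at (405,298). I'll keep pushing.

Call:
drive_tool([
  [[0, 1, 0, 0, 15], [0, 0, 0, 0, 15]],
])

```text
time: 12.35
eef_pos: [0.569, 0.0603, 0.0507]
eef_rot: [[-0.191, 0.982, -0.001], [0.982, 0.191, -0.0], [0.0, -0.001, -1.0]]
force: [-5.0, 0.9, 1.4]
gripper_width: 0.0243
```

Call:
drive_tool([
  [[0, 1, 0, 0, 15], [0, 0, 0, 0, 15]],
])

```text
time: 12.6
eef_pos: [0.5693, 0.0604, 0.0506]
eef_rot: [[-0.191, 0.982, -0.003], [0.982, 0.191, -0.0], [0.0, -0.003, -1.0]]
force: [-7.9, -0.6, 4.0]
gripper_width: 0.0238
```

Call:
drive_tool([
  [[0.3, 1, 0, 0, 15], [0, 0, 0, 0, 15]],
])

```text
time: 12.85
eef_pos: [0.5697, 0.0606, 0.0507]
eef_rot: [[-0.192, 0.981, -0.004], [0.981, 0.192, -0.001], [-0.0, -0.004, -1.0]]
force: [-10.1, -1.9, 6.3]
gripper_width: 0.024
```

Call:
drive_tool([
  [[0, 1, 0, 0, 15], [0, 0, 0, 0, 15]],
])

```text
time: 13.1
eef_pos: [0.57, 0.0606, 0.0507]
eef_rot: [[-0.192, 0.981, -0.006], [0.981, 0.192, -0.001], [0.0, -0.006, -1.0]]
force: [-11.8, -2.8, 9.1]
gripper_width: 0.0241
```

The push is now 12 N along the slot with only 0.5 N sideways, and each commanded mm moves the tool about 0.3 mm. The dowel is wedged at gauge x of about 25 mm, in the narrow-end zone. I'll ease back, lift it and carry it toward the narrow bay.

Call:
drive_tool([
  [[0, -3, 0, 0, 15], [0, -1, -8, 0, 15], [0, 0, -30, 0, 15], [0, 0, -45, 0, 15], [38, -15, 0, 0, 15], [38, -15, 0, 0, 15], [38, -15, 0, 0, 15], [38, -15, 0, 0, 15], [37, -15, 0, 0, 15], [0, 0, 0, 0, 15], [0, 0, 0, 0, 15]],
])

```text
time: 14.48
eef_pos: [0.46, 0.2317, 0.1349]
eef_rot: [[-0.192, 0.981, 0.003], [0.981, 0.192, 0.0], [-0.0, 0.003, -1.0]]
force: [0.3, -0.4, -0.2]
gripper_width: 0.0238
```

```bash
python3 - <<'E'
from h import *
s=robot.read_state(); print(s['eef_pos'],s['force'],s['gripper_width'])
T=cap('top');S=cap('scene')
h=cv2.cvtColor(S['color'],cv2.COLOR_BGR2HSV)
for n,d in(('top',T),('scene',S)):
    h=cv2.cvtColor(d['color'],cv2.COLOR_BGR2HSV);m=cv2.inRange(h,(15,150,100),(32,255,255))
    k,l,st,c=cv2.connectedComponentsWithStats(m)
    for i in range(1,k):
        u,v=c[i]
        if st[i,4]>12 and 280<u<370:
            p=onz(d,u,v,.02)[:2]; cg={'top':[.5454,.0569],'scene':[.541,.055]}[n]
            print(n,st[i],((p-cg)@[.981,.193]).round(4))
a=cv2.resize(T['color'][160:240,230:370],None,fx=4,fy=4);b=cv2.resize(S['color'][130:240,225:365],None,fx=4,fy=4)
cv2.imwrite('pics/g5.png',np.vstack([a,b])[:, :])
E
python3 -c "
import cv2;a=cv2.imread('pics/g5.png');print(a.shape);cv2.imwrite('pics/g5.png',cv2.resize(a,(442,600)))"
```

```text
[0.4599576  0.23172437 0.13485967] [ 0.30005789 -0.4279948  -0.23945718] 0.023845908075066383
top [328 180   7  11  48] 0.0501
scene [325 187  10   8  36] 0.0535
(760, 560, 3)
```

View pics/g5.png

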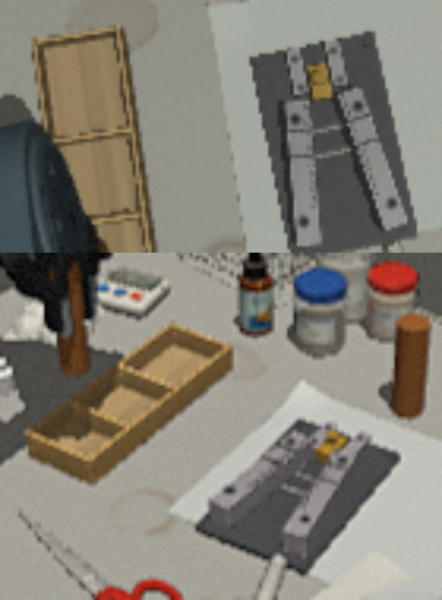

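The top view shows the slide at the narrow end, beyond both long lines. Its centre is at gauge x of about 50–53 mm, which matches index 0.072 (a 25 mm dowel). I'll check the dowel's foot against the bay before lowering.

Run:
```python
from h import *
S=cap('scene')
p=onz(S,75/.789/4+225-.4,(370/.789-320)/4+130-.4,.0933); print('dowel',p)
tc=np.array([.5278,.2443]);a=np.radians(9.35);X=np.array([np.cos(a),np.sin(a)]);Y=np.array([-X[1],X[0]])
d=p[:2]-(tc-.075*X);print('offset from bay in tray x,y',d@X,d@Y)
```

```text
dowel [0.45453598 0.23081567 0.0933    ]
offset from bay in tray x,y 0.0005186134577602771 -0.001402349708337694
```

Call:
drive_tool([
  [[0, 0, 25, 0, 15], [0, 0, 30, 0, 15], [0, 0, 20, 0, 15], [0, 0, 8, 0, 15], [0, 0, 2, 0, 15], [0, 0, 0, 0, 15]],
])

```text
time: 15.38
eef_pos: [0.4595, 0.2316, 0.0496]
eef_rot: [[-0.191, 0.982, 0.001], [0.982, 0.191, 0.0], [0.0, 0.001, -1.0]]
force: [-0.6, 0.3, 0.1]
gripper_width: 0.024
```

Call:
drive_tool([
  [[0, 0, 1, 0, 15], [0, 0, 1, 0, 15], [0, 0, 0, 0, 15]],
])

```text
time: 15.75
eef_pos: [0.4593, 0.2318, 0.0476]
eef_rot: [[-0.191, 0.982, 0.001], [0.982, 0.191, 0.0], [0.0, 0.001, -1.0]]
force: [-1.0, -0.7, 4.9]
gripper_width: 0.0241
```

Call:
drive_tool([
  [[0, 0, 0, 0, 26], [0, 0, 0, 0, 28], [0, 0, 0, 0, 34], [0, 0, 0, 0, 50], [0, 0, 0, 0, 70], [0, 0, 0, 0, 70], [0, 0, 0, 0, 70]],
])

```text
time: 16.62
eef_pos: [0.4588, 0.2316, 0.0469]
eef_rot: [[-0.191, 0.982, 0.0], [0.982, 0.191, 0.0], [0.0, 0.0, -1.0]]
force: [-0.6, -0.9, 0.7]
gripper_width: 0.0699
```

Call:
drive_tool([
  [[0, 0, -10, 0, 70], [0, 0, -30, 0, 70], [0, 0, -50, 0, 70], [0, 0, -50, 0, 70], [0, 0, -20, 0, 70], [-15, -30, 0, 0, 70], [-40, -40, 0, 0, 70], [-40, -40, 0, 0, 70], [-40, 0, 0, 0, 70], [-40, 0, 0, 0, 70], [0, 0, 0, 0, 70]],
])

```text
time: 18.0
eef_pos: [0.3848, 0.0368, 0.2078]
eef_rot: [[-0.187, 0.982, 0.002], [0.982, 0.187, -0.001], [-0.001, 0.001, -1.0]]
force: [0.2, -0.3, 0.1]
gripper_width: 0.07
```

Run:
```python
from h import *
s=robot.read_state(); print(s['time'],s['eef_pos'],s['force'])
T=cap('top');S=cap('scene')
a=cv2.resize(T['color'][120:260,230:390],None,fx=2.5,fy=2.5);b=cv2.resize(S['color'][120:260,225:385],None,fx=2.5,fy=2.5)
cv2.imwrite('pics/g6.png',np.hstack([a,b]))
```

```text
18.0 [0.38481834 0.03681974 0.20781845] [ 0.21620216 -0.3168377   0.12261555]
```

View pics/g6.png

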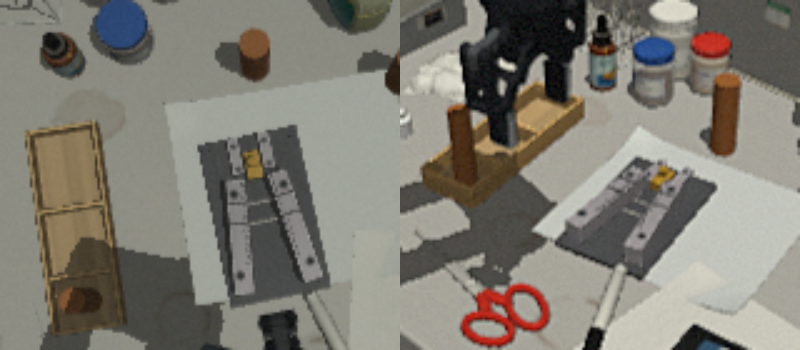

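The dowel stands upright in the narrow bay (top view (80,298), scene view (460,150)). The slide is still at the narrow end, the other dowels and the marker haven't moved, and the arm is clear.

```bash
python3 -c "
from plant import robot
print(robot.sign_off())"
```

```text
the job is handed in; nothing more can be done
None
```

The dowel wedged in the narrow-end zone of the gauge, so I stood it in the narrow bay of the tray and handed the job in at 18 s on the robot's clock.

- **Gauging:** it seemed to stop early at about 8 N because it was rubbing on one bar. I nudged it sideways by 0.7 mm to free it, then pushed until it wedged. At that point the push was about 12 N with about 0.5 N sideways, and its axis was at about x = +25 mm.
- **Size checks:** the gripper read about 24 mm across the dowel. The slide stopped at about 0.07 m on its scale, where 0.072 is expected for a 25 mm dowel. Both point to the 25 mm dowel.
- **Last picture:** the dowel stood upright in the narrow bay and the slide was still where the dowel had pushed it. The arm was clear of everything. The marker and the left-hand spare dowel looked undisturbed. The right-hand spare dowel was mostly out of frame, but the arm stayed clear of it.
- **Disagreements:** the two cameras differed by up to about 5 mm, mostly in x, so I used averages or compared positions within one camera. I viewed 11 pictures, one over the budget of 10.

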